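# Free the cam and slide the tube home in the welding fixture

### The job

Ready the welding fixture for a tack: first turn the eccentric cam clockwise, pushing its red pin with a fingertip, until the cam stands at its low point against its stop. Only then push the blue follower slide forward by its upright rear plate until its jaw has seated the square tube flat against the steel fence. Push gently, grip nothing, let the jaw move the tube without touching the tube yourself, and leave the things lying about where they are.

Things in the scene. Friction and masses are not known exactly. Their poses are not given: they have to be found in the camera images.
- fixture: grey fixture plate 280 x 250 x 12 mm on four legs over fixed rusty bars; fixed, but stands at another place and yaw each time. Origin: centre of its underside, 60 mm above the bench; +x = forward way of the slide (to the fence), +y = side of the cam, +z up. Only the red pin and the blue rear plate with its rib reach higher than 110 mm above the bench
- cam (a joint): angle (rad) of the steel eccentric cam, a 60 mm disc turning 18 mm off its centre on an upright axis; grows counter-clockwise from above. 0 = low point faces the brass roller: lever and bulge point along fixture +x; hard stop at -0.08. At pi the bulge faces the roller. Starts 1.3 to 2.3; takes about 4 N at the pin, stays where left. Off its low point it blocks the slide
- cam_pivot (a point): point on the cam's upright axis, at the top of the dark pivot bolt, 106 mm above the bench; fixed at (30, 45, 46) mm in the fixture's frame
- cam_pin (a point): centre of the top of the red upright pin (16 mm diameter, standing from 104 to 150 mm above the bench) at the end of the yellow lever, 85 mm from the cam's axis; the direction from pivot to pin is the cam angle, measured from fixture +x
- follower_slide (a joint): travel of the blue slide along fixture +x, in m. 0 = fully back, 0.055 = home (jaw presses the tube against the fence), hard end at 0.0565. Starts between 0 and 0.010. Takes about 3 to 5 N to slide, stays where it is left
- push_plate (a point): centre of the rear (-x) face of the slide's upright blue plate: 50 mm wide, 10 mm thick, from 90 to 150 mm above the bench; this point is 125 mm above the bench. Free space behind it. On the slide's centre line, which runs at y = -60 mm in the fixture's frame
- jaw_face (a point): centre of the front face of the slide's steel jaw (70 mm wide), 87 mm above the bench
- fence_face (a point): centre of the fence's face that looks to the jaw (100 mm wide, top 106 mm above the bench), 87 mm above the bench; at (120, -60, 27) mm in the fixture's frame
- tube: loose grey square tube offcut, 30 x 90 x 30 mm, lying on the base plate between jaw and fence, its length (own y) roughly along fixture y. Origin at the centre of its underside. Seated, its centre is 15 mm from the fence's face
- nut: loose brown M16 nut, 28 x 24 x 18 mm, on the base plate's rear corner on the cam's side; bystander, origin at its underside
- bolt: loose dark M12 bolt, 69 mm long, 23 mm thick, lying on the base plate's rear edge beside the nut; bystander
- marker: loose yellow paint marker, 135 mm long, 18 mm thick, lying on the bench left beyond the fixture; bystander
- tape_measure: loose pocket tape measure, 47 x 96 x 69 mm, on the bench far to the left; bystander
- roll: loose pale yellow roll of tape lying flat, 92 mm across, 25 mm high, on the bench near right; bystander
- wrench: loose steel combination wrench, 223 mm long, lying on the bench to the left; bystander
Not all that is in view belongs to the job. Leave any orange or yellow look-alike of the tube alone.

How it is judged (in metres and radians):
On the way, in this order (a step that is already met when the one before it is completed fails the run):
1. the cam stands at its low point (within 0.2 rad) (value of joint cam below 0.2 rad), for 0.2 s.
2. the slide is home (value of joint follower_slide above 0.0525 m), for 0.2 s.
At the end, for the whole second after the job is handed in: The cam is within 0.2 rad of its low point, the slide within 2.5 mm of home, and the tube lies at rest flat on the base plate between jaw and fence: within 2.5 mm of touching the fence, within 20 mm of the slide's centre line, square to it within 0.05 rad (value of joint cam below 0.2 rad and value of joint follower_slide above 0.0525 m and x of tube in the frame of fixture between 0.1025 and 0.1075 m and y of tube in the frame of fixture between -0.08 and -0.04 m and z of tube in the frame of fixture below 0.016 m and angle between the y axis of tube and the y axis of fixture, either way round below 0.05 rad and angle between tube's own z axis and vertical below 0.1 rad and linear speed of tube below 0.01 m/s).
It fails at once if the slide was pushed forward (over 8 mm) while the cam was not at its low point (distance of push_plate from where it was at the start of the episode above 0.008 m and value of joint cam above 0.25 rad).
It fails at once if the tube was touched by the robot (contact force between any of the fingers, the arm and tube above 1 N).
It fails at once if the tube was lifted or tipped (z of tube in the frame of fixture above 0.022 m or angle between tube's own z axis and vertical above 0.3 rad).
It fails at once if the cam or the slide was gripped or rammed (over 35 N from the fingers) (contact force between the fingers and cam above 35 N or contact force between the fingers and follower_slide above 35 N).
It fails at once if a bystander was moved more than 20 mm (distance of any of nut, marker, bolt, tape_measure, roll, wrench from where it was at the start of the episode above 0.02 m).
It also fails if it takes over 54 s, if anything falls off the work surface, if the arm or the gripper's body presses on something with over 40 N, if the wrist force passes 120 N, or if a joint passes its speed limit or range.

### The arm

A 6-joint arm with a two-finger parallel gripper is mounted at the origin on the work surface; the furniture and walls round the work are solid. World frame = base frame: x ahead of the robot, y to its left, z up, the work surface at z = 0. Lengths are in mm, angles in degrees, forces in N, time in s.
With the tool pointing down it reaches from about 350 to 850 mm from the base axis. Payload 8.1 kg.
Tool frame: the origin (TCP) lies at the very end of the fingers, on their centre line; the grasp point (between the pads) lies 19 mm behind it; x points along the fingers, y is the direction in which the jaws open and shut, and the axes are right-handed (so a half turn about x gives the same grasp; the last joint's range is limited). The gripper opens to 85 mm and grips with 20 to 120 N. Pads are 22 mm wide; open, the fingers measure 114 mm over their backs; the gripper's body (76 mm by 85 mm) begins 54 mm behind the grasp point. The pads swing forward as they close: fully open they stand 13 mm farther back than shut.
Start: joints at [-77.372, 7.471, 85.268, -0, 87.261, -4.893], TCP at [180.654, -572.162, 231.292] pointing down, gripper open.
Joint ranges: [-169.43, 169.43], [-51.17, 129.36], [1.28, 143.12], [-76.62, 256.62], [0, 156.53], [-152.29, 152.29]. Speed limits (degrees/s): [136.94, 136.94, 159.86, 180, 180, 180].

### API

Orientations are given as [roll, pitch, yaw] about the fixed x, y, z axes, in that order (R = Rz(yaw) Ry(pitch) Rx(roll)).
In Python, from bench import sensors, snapshot, r gives the robot as it stands. The module is installed in compiled form; this text tells all that it offers.
- The arm moves only by the tool drive_tool, never from a script. Its argument "moves" is one flat list of numbers, 6 for each row, row after row: the shift along the tool's x, y, z in cm, then the turn, a rotation vector about the tool's x, y, z in degrees. In form: [tx, ty, tz, wx, wy, wz, tx, ty, tz, wx, wy, wz, ...]. A call has 1 to 20 rows; each row shifts and turns the commanded pose from where the row before left it, along the tool's axes as they then stand; what a row does not reach is not made up. A row lasts 1/12 s, in which the tool goes at most 41.7 mm and 7.16 degrees, less where a joint would pass 70% of its speed; a pose out of reach is approached as far as the arm can. A call with a gripper value outside its range is refused whole. "hand" is the finger opening in cm, from 0 to 8.54, set as the call begins (left out, the last holds). The fingers move at their own pace and stop on an object; "grip_force" is the grip in N (left out, the last holds). Time passes only in rows, so rows that do not move let the fingers close. It gives the time, the measured TCP pose, the force and the opening at its end, in the units of the state.
- sensors.sense(): the state, without advancing time (a new reading comes with each control period).
- snapshot(name): name is "scene" or "top"; returns a dict with "image" (400x640x3 uint8, red, green, blue), "z_map" (400x640 float32, mm along the optical axis (not along the pixel's ray), 0 where there is no reading), "camera_matrix" (3x3 intrinsics, pixels), "dist" ([k1, k2, p1, p2, k3] as OpenCV has them; the pictures are not rectified), "eye" and "orientation" of the camera in the world. Camera axes: x right, y down, z forward; pixel columns grow to the right and rows downward; lengths in mm; the calibration is good to about 2 mm. A picture is of the moment at which its call begins.
- r.hand_in(): hands the job in, once; it reports no verdict.
The state is a dict: "time": time; "joint_pos": joint angles; "qd": joint speeds; "joint_efforts": joint torques, N m; "tool_pos": TCP position; "tcp_rot": TCP orientation; "ft_force": force on the tool from outside, world axes, zero at the start; "wrist_torque": the same for the moment, N m; "finger_gap": finger opening in mm.
Only numpy, scipy, OpenCV 4.12 (cv2) and the standard library are available. Lean on these libraries where they do the work, as an engineer would, in place of code of your own. Each camera call takes 0.05 s, during which the arm holds its last target.

## Working session

There is one attempt and no reset: what is moved stays moved. The work goes in short steps, Python scripts to look and compute and a tool call to move; the robot and the scene stay as the last step left them, time stands still between calls to the robot, and variables do not carry over. Pictures are saved under pics/ and viewed, and the job is handed in when it is done.

Besides the shell and the picture viewer there is one more tool, called after ">>>" as a command line: name --argument value ..., lists and objects as JSON in quotes. drive_tool: Moves the arm, as the interface text tells. Its arguments: {"type":"object","properties":{"moves":{"type":"array","items":{"type":"number"}},"hand":{"type":"number"},"grip_force":{"type":"number"}},"required":["moves"]}

```bash
mkdir -p pics
cat > h.py <<'E'
import numpy as np, cv2, json
from bench import sensors, snapshot, r
def ray(s,uv):
    K=np.array(s["camera_matrix"],float);d=np.array(s["dist"],float)
    p=cv2.undistortPoints(np.array(uv,float).reshape(-1,1,2),K,d).reshape(-1,2)
    return np.c_[p,np.ones(len(p))]
E
python3 - <<'E'
from h import *
print(sensors.sense())
for n in("scene","top"):
    s=snapshot(n); cv2.imwrite(f"pics/{n}0.png",s["image"][:,:,::-1]); print(n,s["camera_matrix"],s["dist"],s["eye"],s["orientation"])
    np.savez(f"{n}0.npz",**{k:np.array(v) for k,v in s.items()})
E
```

```text
{'time': 0.0, 'joint_pos': array([-7.73733660e+01,  7.51409950e+00,  8.53294052e+01,  1.77620877e-03,
        8.72617700e+01, -4.89265072e+00]), 'qd': array([ 0.01118598, -0.01409965,  0.01590807,  0.01513898, -0.03783455,
        0.00930352]), 'joint_efforts': array([ 1.19201059e-04, -5.69387698e+01, -5.00551915e+01, -1.84268420e-04,
        1.46022663e-02,  5.20218885e-05]), 'tool_pos': array([ 180.5318795 , -571.62055164,  230.25374249]), 'tcp_rot': array([-95.8580718 ,  89.89471037, 101.66112642]), 'ft_force': array([-0.17972206, -0.78795733, -0.10669262]), 'wrist_torque': array([ 0.01073744, -0.00794514, -0.01606669]), 'finger_gap': 85.63727433865114}
scene [[451.49722167   0.         317.4008791 ]
 [  0.         451.49722167 201.22814649]
 [  0.           0.           1.        ]] [0.01056527 0.         0.         0.         0.        ] [  10.23495395  780.95181801 1078.65745781] [-137.36895284    0.19070714 -146.67181014]
top [[407.62410524   0.         325.47793559]
 [  0.         407.62410524 199.01249288]
 [  0.           0.           1.        ]] [-0.0584673  0.         0.         0.         0.       ] [ 356.12333864   35.02218588 1256.9961111 ] [-171.3012424    -0.239886    -89.23230298]
```

View pics/scene0.png

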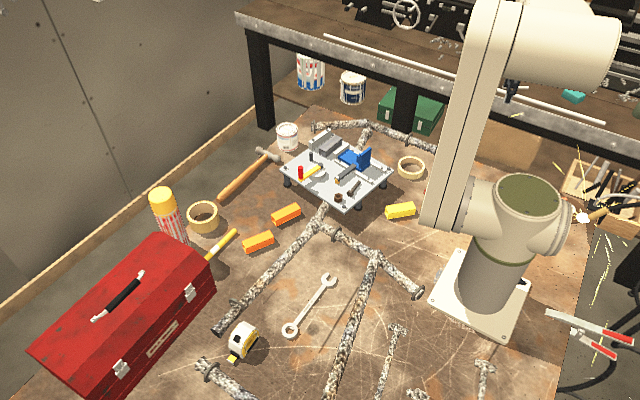

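View pics/top0.png

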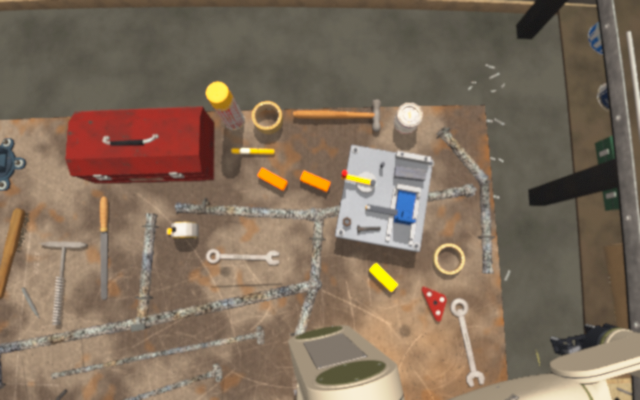

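The scene view shows the fixture at about (335,170), with the red pin at (300,172) and the blue plate at (364,157). In the top view the fixture is at (385,198), the pin at (345,174) and the blue slide at (405,206). I'll enlarge both.

Run:
```python
import cv2
a=cv2.imread("pics/scene0.png")[120:220,265:405]; cv2.imwrite("pics/sc_crop.png",cv2.resize(a,None,fx=5.5,fy=5.5,interpolation=cv2.INTER_CUBIC))
a=cv2.imread("pics/top0.png")[138:262,325:445]; cv2.imwrite("pics/top_crop.png",cv2.resize(a,None,fx=4.8,fy=4.8,interpolation=cv2.INTER_CUBIC))
```

```text
(no output)
```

View pics/sc_crop.png

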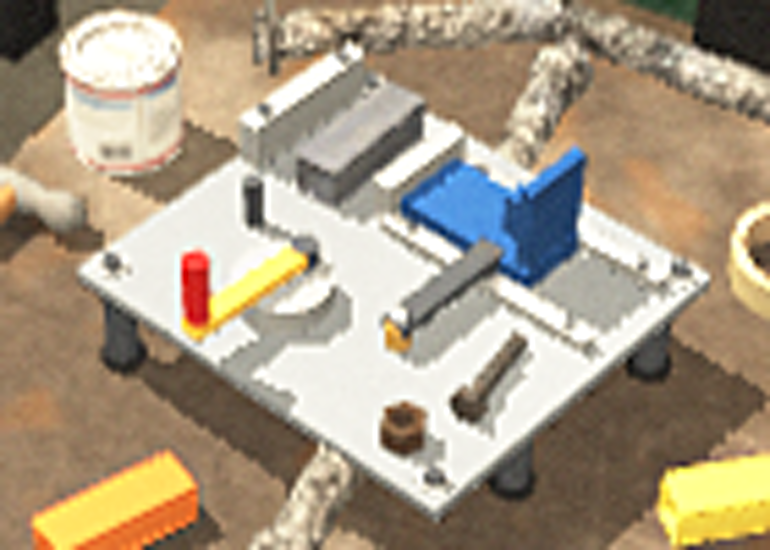

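View pics/top_crop.png

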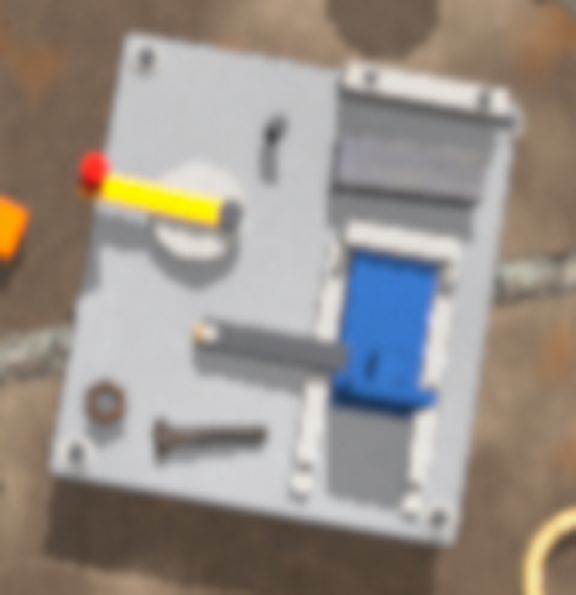

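```bash
cat >> h.py <<'E'
from scipy.spatial.transform import Rotation as R
def Rc(s): return R.from_euler('xyz',np.array(s["orientation"]),degrees=True).as_matrix()
def onplane(s,uv,z):
    d=ray(s,uv)@Rc(s).T; e=np.array(s["eye"]); return e+d*((z-e[2])/d[:,2])[:,None]
def cloud(s):
    z=np.array(s["z_map"]); v,u=np.mgrid[:400,:640]
    p=ray(s,np.c_[u.ravel(),v.ravel()])*z.reshape(-1,1)
    return (p@Rc(s).T+np.array(s["eye"])).reshape(400,640,3)
E
python3 - <<'E'
from h import *
for n in("top","scene"):
    s=dict(np.load(f"{n}0.npz")); P=cloud(s); valid=s["z_map"]>0
    roi=(abs(P[...,2]-72)<5)&valid
    c=np.zeros((400,640),np.uint8); 
    m=roi.astype(np.uint8)
    k,l,st,ce=cv2.connectedComponentsWithStats(m)
    for i in np.argsort(-st[1:,4])[:3]+1: print(n,st[i])
    i=l[(198,360) if n=="top" else (185,340)]
    for i in [1+np.argmax(st[1:,4])]:
        q=P[l==i]; print(np.median(q[:,2]),cv2.minAreaRect(q[:,:2].astype(np.float32)), q.mean(0))
    im=s["image"]; hsv=cv2.cvtColor(im,cv2.COLOR_RGB2HSV)
    x,y,w,h=(325,138,120,124) if n=="top" else (265,120,140,100)
    box=np.zeros((400,640),bool);box[y:y+h,x:x+w]=1
    red=box&((hsv[...,0]<6)|(hsv[...,0]>174))&(hsv[...,1]>180)&(hsv[...,2]>120)
    v,u=np.nonzero(red); print("red",len(u),u.min(),u.max(),v.min(),v.max(),u.mean(),v.mean(), "cloud",P[red][:,2].max(), np.median(P[red&(P[...,2]>140)],0))
    blue=box&(hsv[...,0]>100)&(hsv[...,0]<125)&(hsv[...,1]>150)
    v,u=np.nonzero(blue);print("blue",len(u),u.min(),u.max(),v.min(),v.max())
    b=blue&(P[...,2]>115)&valid; q=P[b]; print(len(q),q[:,2].max(),cv2.minAreaRect(q[:,:2].astype(np.float32)))
E
```

```text
top [ 335  145   98  106 5016]
top [397 103  25  25 377]
top [207 131   2  31  32]
72.88005997862786 ((546.2219848632812, -142.2280731201172), (250.7825469970703, 277.0769958496094), 80.30138397216797) [ 540.04734915 -127.13267948   72.77940446]
red 24 342 346 170 176 343.5416666666667 172.91666666666666 cloud 154.46036839849876 [598.93300024 -17.54633641 149.1104122 ]
blue 484 395 414 191 223
123 153.80642793668426 ((485.7268371582031, -188.50885009765625), (42.67416763305664, 32.87376022338867), 80.04591369628906)
scene [ 279  136  115   79 2554]
scene [  0  16 168  88 437]
scene [104 276 110 124 350]
73.48019824234598 ((547.8302612304688, -139.33770751953125), (251.54788208007812, 283.49407958984375), 80.40876770019531) [ 531.13574144 -101.99868725   73.29644643]
red 57 298 302 166 178 300.12280701754383 171.68421052631578 cloud 155.70013088653513 [599.00516929 -15.43447382 149.91862797]
blue 428 338 370 147 171
124 154.50237416706295 ((474.91851806640625, -184.3271026611328), (40.067569732666016, 40.2042350769043), 31.85030174255371)
```

```bash
cat >> h.py <<'E'
C=np.array([546.8,-141.0]); YAW=-9.65
def w2f(p):
    a=np.radians(YAW);c,s=np.cos(a),np.sin(a); d=np.atleast_2d(p)[:,:2]-C
    return np.c_[d[:,0]*c+d[:,1]*s,-d[:,0]*s+d[:,1]*c]
def f2w(x,y):
    a=np.radians(YAW);c,s=np.cos(a),np.sin(a); return C+np.array([x*c-y*s,x*s+y*c])
def tool():
    st=sensors.sense(); return st["tool_pos"],R.from_euler('xyz',st["tcp_rot"],degrees=True).as_matrix()
E
python3 - <<'E'
from h import *
for n in("top","scene"):
    s=dict(np.load(f"{n}0.npz")); P=cloud(s); hsv=cv2.cvtColor(s["image"],cv2.COLOR_RGB2HSV)
    x,y,w,h=(325,138,120,124) if n=="top" else (265,120,140,100)
    box=np.zeros((400,640),bool);box[y:y+h,x:x+w]=1
    blue=box&(hsv[...,0]>100)&(hsv[...,0]<125)&(hsv[...,1]>150)
    red=box&((hsv[...,0]<6)|(hsv[...,0]>174))&(hsv[...,1]>180)&(hsv[...,2]>120)
    for lo,hi in((95,130),(130,143),(143,156)):
        q=P[blue&(P[...,2]>lo)&(P[...,2]<hi)]; f=w2f(q); print(n,lo,len(q),np.percentile(f,[3,50,97],axis=0).round(1).tolist())
    q=P[red&(P[...,2]>140)]; print("pin",np.median(w2f(q),0), "ray",)
    v,u=np.nonzero(red&(P[...,2]>143)); print(w2f(onplane(s,[[u.mean(),v.mean()]],150)))
    # big picture check: plate edges
    t=P[box&(abs(P[...,2]-72)<5)]; f=w2f(t);print("plate",f.min(0),f.max(0))
    # tube / fence points
    t=box&(abs(P[...,2]-102)<4)&(hsv[...,1]<60); f=w2f(P[t]); k=(f[:,0]>30)&(f[:,1]<0); print("tops102",np.percentile(f[k],[3,50,97],axis=0).round(1).tolist())
p,T=tool(); print(p,T.round(3))
for a in(90,-5): 
    print(a,f2w(30+85*np.cos(np.radians(a)),45+85*np.sin(np.radians(a))))
print(f2w(30,45))
E
```

```text
top 95 125 [[-68.6, -78.0], [-42.2, -55.9], [16.4, -36.1]]
top 130 12 [[-68.7, -75.1], [-68.3, -49.9], [-62.8, -35.8]]
top 143 58 [[-68.4, -77.0], [-64.2, -56.2], [-58.8, -36.4]]
pin [ 30.75100366 131.29844587] ray
[[ 30.51244749 131.1633845 ]]
plate [-138.8932116  -126.71095599] [138.17706018 124.19503239]
tops102 [[34.7, -103.2], [80.1, -60.6], [132.0, -16.6]]
scene 95 142 [[-69.5, -78.0], [-64.8, -53.3], [19.5, -34.9]]
scene 130 33 [[-70.2, -78.1], [-67.9, -47.1], [-60.8, -33.7]]
scene 143 46 [[-69.6, -79.9], [-66.2, -59.1], [-60.3, -35.6]]
pin [ 30.56579091 133.30590498] ray
[[ 31.35971901 132.98613474]]
plate [-141.13328491 -128.01898467] [305.19329312 127.48791424]
tops102 [[35.0, -101.1], [81.6, -54.0], [130.4, -13.7]]
[ 180.54707238 -571.66226807  230.32367368] [[-0.     0.301 -0.954]
 [ 0.002 -0.954 -0.301]
 [-1.    -0.002 -0.   ]]
90 [598.16729036 -17.86835711]
-5 [ 666.15536512 -123.16328658]
[ 583.91881457 -101.66561803]
```

```bash
sed -i 's/^C=.*/C=np.array([547.0,-140.0])/' h.py
python3 - <<'E'
from h import *
p,T=tool(); t=np.r_[f2w(-18,131),230]; d=T.T@(t-p); print(t,d)
E
```

```text
Traceback (most recent call last):
  File "h.py", line 20, in f2w
    a=np.radians(YAW);c,s=np.cos(a),np.sin(a); return C+np.array([x*c-y*s,x*s+y*c])
                 ^^^
NameError: name 'YAW' is not defined
```

```bash
sed -i 's/^C=.*/C=np.array([547.0,-140.0]); YAW=-9.65/' h.py
python3 - <<'E'
from h import *
p,T=tool(); t=np.r_[f2w(-18,131),230]; d=T.T@(t-p); print(t,d)
E
```

```text
[551.21411332  -7.83630889 230.        ] [   1.11780785 -426.05211458 -523.23247072]
```

Things that could be mistaken for the targets, in top-view pixels:
- **Red pin:** I choose the pin at (344,173), on the yellow lever and measured at z≈150. The red toolbox at (140,145) and the red triangle at (433,303) are not it.
- **Blue plate:** (406,219) is the only candidate.
- **Tube:** the grey one at about (410,172). The orange bars at (272,179) and (315,181) and the yellow bar at (383,277) are look-alikes.

The close crops above confirm these choices. The pin sits 86 mm from the pivot at about 90°, against 85 mm given.

>>> drive_tool --moves '[0, -2.13, -2.62, 0, 0, 0, 0, -2.13, -2.62, 0, 0, 0, 0, -2.13, -2.62, 0, 0, 0, 0, -2.13, -2.62, 0, 0, 0, 0, -2.13, -2.62, 0, 0, 0, 0, -2.13, -2.62, 0, 0, 0, 0, -2.13, -2.62, 0, 0, 0, 0, -2.13, -2.62, 0, 0, 0, 0, -2.13, -2.62, 0, 0, 0, 0, -2.13, -2.62, 0, 0, 0, 0, -2.13, -2.62, 0, 0, 0, 0, -2.13, -2.62, 0, 0, 0, 0, -2.13, -2.62, 0, 0, 0, 0, -2.13, -2.62, 0, 0, 0, 0, -2.13, -2.62, 0, 0, 0, 0, -2.13, -2.62, 0, 0, 0, 0, -2.13, -2.62, 0, 0, 0, 0, -2.13, -2.62, 0, 0, 0, 0, -2.13, -2.62, 0, 0, 0, 0, -2.13, -2.62, 0, 0, 0]' --hand 0

```text
time: 1.77
tool_pos: [552.5, -6.5, 230.8]
tcp_rot: [-17.2, 90.0, -179.7]
ft_force: [0.3, -0.2, -0.0]
finger_gap: 0.0
```

>>> drive_tool --moves '[0, 0, 0, -7, 0, 0, 0, 0, 0, -7, 0, 0, 0, 0, 0, -7, 0, 0, 0, 0, 0, -7, 0, 0, 0, 0, 0, -7, 0, 0, 0, 0, 0, -7, 0, 0, 0, 0, 0, -7, 0, 0, 0, 0, 0, -7, 0, 0, 0, 0, 0, -7, 0, 0, 0, 0, 0, 0, 0, 0, 0, 0, 0, 0, 0, 0]'

```text
time: 2.68
tool_pos: [551.9, -8.1, 230.9]
tcp_rot: [-85.5, 90.0, 174.8]
ft_force: [0.5, 0.5, -0.4]
finger_gap: 0.1
```

Run:
```python
from h import *
p,T=tool(); print(p,T.round(3),sensors.sense()["joint_pos"].round(1),sensors.sense()["finger_gap"],w2f(p))
t=np.r_[f2w(-18,131),120]; print(T.T@(t-p))
for n in("scene",):
    s=snapshot(n); a=s["image"][90:220,245:405,::-1]; cv2.imwrite(f"pics/{n}1.png",cv2.resize(a,None,fx=4.5,fy=4.5))
```

```text
[551.86580703  -8.14376773 230.87929601] [[-0.001  0.986 -0.169]
 [ 0.    -0.169 -0.986]
 [-1.    -0.001  0.   ]] [-6.2  0.1 93.  -0.  86.9  3.5] 0.09943487725259713 [[-17.30598861 130.80613451]]
[110.87976175  -0.61326783  -0.1996396 ]
```

View pics/scene1.png

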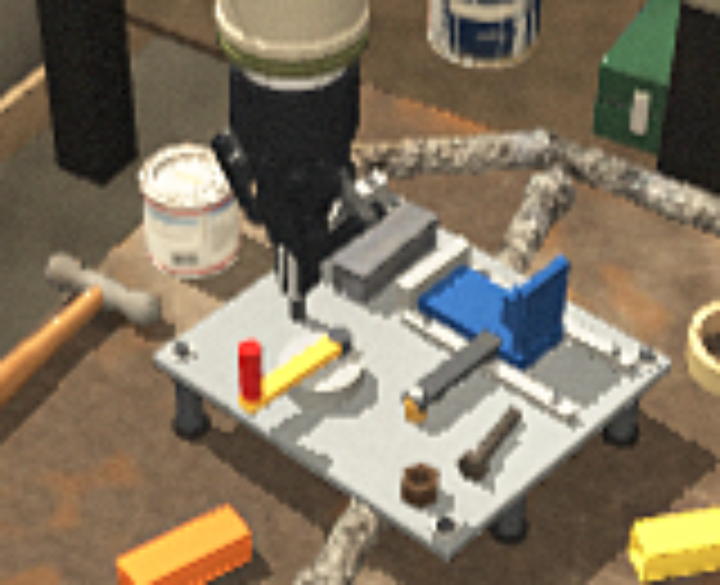

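The closed fingertips hang behind the pin (pin at (250,370) in the crop) and the way down is free. I'll lower, then approach.

>>> drive_tool --moves '[2.5, 0, 0, 0, 0, 0, 2.5, 0, 0, 0, 0, 0, 2.5, 0, 0, 0, 0, 0, 2.0, 0, 0, 0, 0, 0, 1.5, 0, 0, 0, 0, 0, 0, 0, 0, 0, 0, 0, 0, 0, 0, 0, 0, 0]'

```text
time: 3.32
tool_pos: [551.3, -8.1, 120.5]
tcp_rot: [-87.4, 89.9, 173.0]
ft_force: [-0.5, -0.2, 0.7]
finger_gap: 0.2
```

>>> drive_tool --moves '[0, 0.6, 0, 0, 0, 0, 0, 0.6, 0, 0, 0, 0, 0, 0.6, 0, 0, 0, 0, 0, 0.4, 0, 0, 0, 0, 0, 0, 0, 0, 0, 0]'

```text
time: 3.73
tool_pos: [575.3, -12.1, 122.1]
tcp_rot: [93.0, 89.9, -6.5]
ft_force: [0.1, 0.7, -0.0]
finger_gap: -0.1
```

Run:
```python
from h import *
p,T=tool(); print(p,w2f(p),sensors.sense()["ft_force"])
for n in("scene",):
    s=snapshot(n); a=s["image"][100:220,255:405,::-1]; cv2.imwrite(f"pics/{n}2.png",cv2.resize(a,None,fx=4.8,fy=4.8))
s=snapshot("top"); a=s["image"][138:262,325:445,::-1]; cv2.imwrite("pics/top2.png",cv2.resize(a,None,fx=4.8,fy=4.8))
```

```text
[575.26613936 -12.09830317 122.14924002] [[  6.42612734 130.83013252]] [ 9.97026283e-02  6.51143975e-01 -4.64537427e-04]
```

View pics/scene2.png

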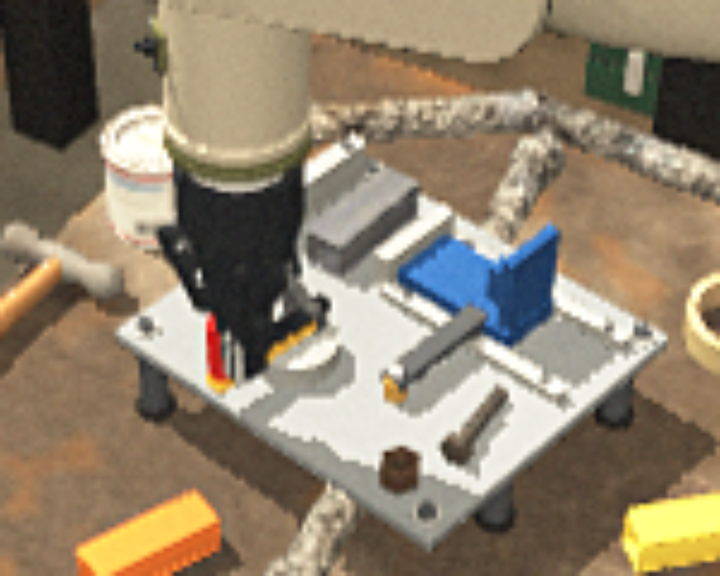

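View pics/top2.png

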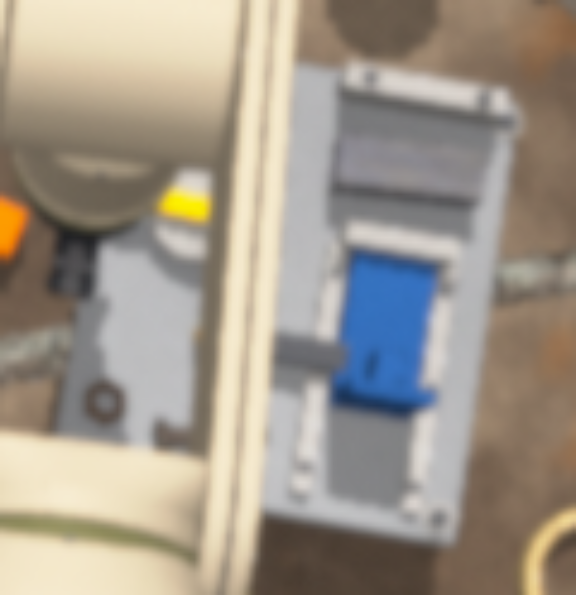

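>>> drive_tool --moves '[0, 0.1, 0, 0, 0, 0, 0, 0.1, 0, 0, 0, 0, 0, 0.1, 0, 0, 0, 0, 0, 0.1, 0, 0, 0, 0, 0, 0, 0, 0, 0, 0]'

```text
time: 4.25
tool_pos: [577.9, -12.5, 121.3]
tcp_rot: [98.7, 90.0, -0.8]
ft_force: [-0.2, -0.3, 0.1]
finger_gap: 0.3
```

>>> drive_tool --moves '[0, 0.1, 0, 0, 0, 0, 0, 0.1, 0, 0, 0, 0, 0, 0.1, 0, 0, 0, 0, 0, 0.1, 0, 0, 0, 0, 0, 0.1, 0, 0, 0, 0, 0, 0, 0, 0, 0, 0]'

```text
time: 4.75
tool_pos: [582.7, -13.2, 121.2]
tcp_rot: [-115.6, 90.0, 144.9]
ft_force: [-3.6, 1.2, 1.3]
finger_gap: -0.0
```

Contact, with −3.6 N on the tool. Next is the sweep along the arc.

>>> drive_tool --moves '[0, 0.45, -0.08, 3, 0, 0, 0, 0.45, -0.08, 3, 0, 0, 0, 0.45, -0.08, 3, 0, 0, 0, 0.45, -0.08, 3, 0, 0, 0, 0.45, -0.08, 3, 0, 0, 0, 0.45, -0.08, 3, 0, 0, 0, 0.45, -0.08, 3, 0, 0, 0, 0.45, -0.08, 3, 0, 0, 0, 0.45, -0.08, 3, 0, 0, 0, 0.45, -0.08, 3, 0, 0, 0, 0, 0, 0, 0, 0]'

```text
time: 5.67
tool_pos: [626.8, -23.8, 120.8]
tcp_rot: [-32.6, 90.0, -162.2]
ft_force: [-1.1, 0.4, -0.1]
finger_gap: 0.2
```

Run:
```python
from h import *
p,T=tool(); f=w2f(p)[0]; print(p,f,sensors.sense()["ft_force"],np.degrees(np.arctan2(f[1]-45,f[0]-30)),np.hypot(f[1]-45,f[0]-30),np.degrees(np.arctan2(T[1,1],T[0,1]))-YAW,sensors.sense()["joint_pos"])
for n in("scene",):
    s=snapshot(n); a=s["image"][100:220,255:405,::-1]; cv2.imwrite(f"pics/{n}3.png",cv2.resize(a,None,fx=4.8,fy=4.8))
```

```text
[626.83408618 -23.81799103 120.7869707 ] [ 59.22895538 127.92056664] [-1.14603668  0.36289702 -0.13049789] 70.58278042167682 87.92128413836731 -29.99570321546814 [-6.84832250e+00  1.59010467e+01  8.74243742e+01 -1.67023436e-02
  7.67100633e+01  3.28012192e+01]
```

View pics/scene3.png

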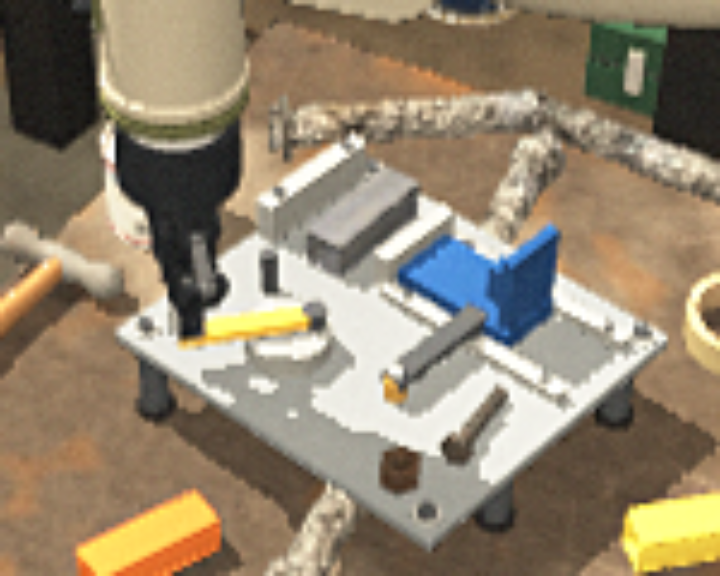

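The cam is following, with the lever now at about 55–60°. Continuing.

>>> drive_tool --moves '[0, 0.45, -0.07, 3, 0, 0, 0, 0.45, -0.07, 3, 0, 0, 0, 0.45, -0.07, 3, 0, 0, 0, 0.45, -0.07, 3, 0, 0, 0, 0.45, -0.07, 3, 0, 0, 0, 0.45, -0.07, 3, 0, 0, 0, 0.45, -0.07, 3, 0, 0, 0, 0.45, -0.07, 3, 0, 0, 0, 0.45, -0.07, 3, 0, 0, 0, 0.45, -0.07, 3, 0, 0, 0, 0.45, -0.07, 3, 0, 0, 0, 0.45, -0.07, 3, 0, 0, 0, 0.45, -0.07, 3, 0, 0, 0, 0, 0, 0, 0, 0]'

```text
time: 6.88
tool_pos: [665.5, -66.7, 121.0]
tcp_rot: [-149.7, 89.9, 41.8]
ft_force: [-0.1, 1.6, -1.2]
finger_gap: -0.0
```

Run:
```python
from h import *
p,T=tool(); f=w2f(p)[0]; print(p,f,sensors.sense()["ft_force"],np.degrees(np.arctan2(f[1]-45,f[0]-30)),np.hypot(f[1]-45,f[0]-30),np.degrees(np.arctan2(T[1,1],T[0,1]))-YAW,sensors.sense()["joint_pos"])
for n in("scene",):
    s=snapshot(n); a=s["image"][100:220,255:405,::-1]; cv2.imwrite(f"pics/{n}4.png",cv2.resize(a,None,fx=4.8,fy=4.8))
```

```text
[665.48365873 -66.71620867 121.04741162] [104.52263221  92.10814737] [-0.14175453  1.57788179 -1.1693539 ] 32.298294320207496 88.16348598164636 -68.86152215700956 [-1.01409460e+01  2.19345838e+01  7.99919028e+01  4.78323301e-02
  7.80368516e+01  6.83606897e+01]
```

View pics/scene4.png

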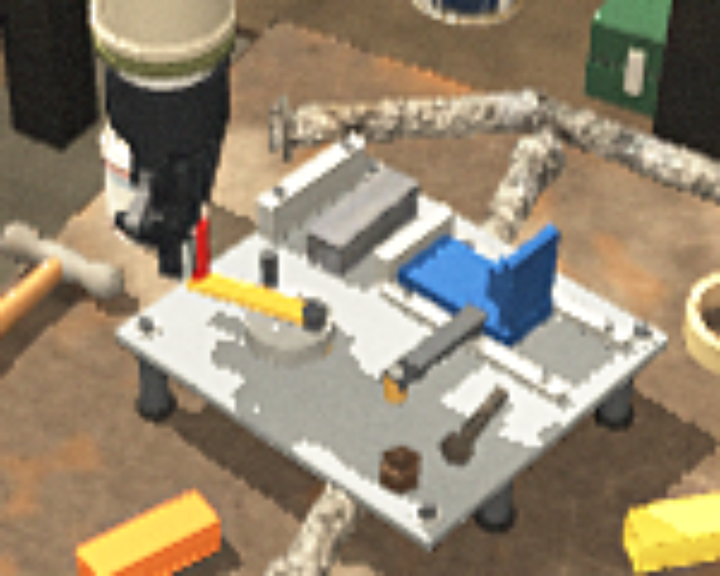

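Run:
```python
from h import *
s=dict(np.load("top0.npz")); P=cloud(s); q=P[100:135,392:425].reshape(-1,3); q=q[q[:,2]>40]; print(q.min(0),q.max(0))
```

```text
[ 356.12333864 -256.76688554   40.22337197] [ 838.67607209   35.02218588 1256.9961111 ]
```

>>> drive_tool --moves '[0, 0.3, -0.04, 2, 0, 0, 0, 0.3, -0.04, 2, 0, 0, 0, 0.3, -0.04, 2, 0, 0, 0, 0.3, -0.04, 2, 0, 0, 0, 0.3, -0.04, 2, 0, 0, 0, 0.3, -0.04, 2, 0, 0, 0, 0.3, -0.04, 2, 0, 0, 0, 0.3, -0.04, 2, 0, 0, 0, 0.3, -0.04, 2, 0, 0, 0, 0, 0, 0, 0, 0, 0, 0, 0, 0, 0, 0]'

```text
time: 7.85
tool_pos: [670.9, -93.2, 121.7]
tcp_rot: [-174.9, 89.9, -1.2]
ft_force: [2.4, 2.6, 0.3]
finger_gap: 0.1
```

>>> drive_tool --moves '[0, 0.2, -0.03, 1.3, 0, 0, 0, 0.2, -0.03, 1.3, 0, 0, 0, 0.2, -0.03, 1.3, 0, 0, 0, 0.2, -0.02, 1, 0, 0, 0, 0, 0, 0, 0, 0]'

```text
time: 8.27
tool_pos: [670.9, -101.6, 121.8]
tcp_rot: [-171.3, 89.9, -2.7]
ft_force: [2.9, 3.1, -0.1]
finger_gap: 0.0
```

Run:
```python
from h import *
p,T=tool(); f=w2f(p)[0]; print(p,f,sensors.sense()["ft_force"],np.degrees(np.arctan2(f[1]-45,f[0]-30)),np.hypot(f[1]-45,f[0]-30),np.degrees(np.arctan2(T[1,1],T[0,1]))-YAW,sensors.sense()["joint_pos"])
```

```text
[ 670.92776977 -101.57067663  121.84383085] [115.73233382  58.65945724] [ 2.92481492  3.10218988 -0.07324316] 9.052663480412454 86.8136730813446 -91.693269084723 [-1.29456846e+01  2.32855007e+01  7.81927368e+01  1.87694882e-02
  7.84204272e+01  8.83938470e+01]
```

>>> drive_tool --moves '[0, 0.1, 0, 0, 0, 0, 0, 0.1, 0, 0, 0, 0, 0, 0.1, 0, 0, 0, 0, 0, 0, 0, 0, 0, 0]'

```text
time: 8.6
tool_pos: [670.7, -102.4, 121.9]
tcp_rot: [-119.9, 89.8, 48.9]
ft_force: [6.5, 11.1, 0.3]
finger_gap: 0.2
```

The motion stalled and the force rose to about 13 N, so the cam is on its stop. I'll back off straight, lift, and look.

>>> drive_tool --moves '[0, -0.5, 0, 0, 0, 0, 0, -1, 0, 0, 0, 0, 0, -1, 0, 0, 0, 0, -2, 0, 0, 0, 0, 0, -3, 0, 0, 0, 0, 0, -3, 0, 0, 0, 0, 0, -2, 0, 0, 0, 0, 0, 0, 0, 0, -7, 0, 0, 0, 0, 0, -7, 0, 0, 0, 0, 0, -7, 0, 0, 0, 0, 0, -7, 0, 0, 0, 0, 0, -7, 0, 0, 0, 0, 0, -7, 0, 0, 0, 0, 0, -7, 0, 0, 0, 0, 0, -7, 0, 0, 0, 0, 0, -7, 0, 0, 0, 0, 0, -7, 0, 0, 0, 0, 0, -7, 0, 0, 0, 0, 0, -7, 0, 0]'

```text
time: 10.18
tool_pos: [674.4, -79.5, 221.1]
tcp_rot: [-47.3, 90.0, -154.2]
ft_force: [0.7, -0.8, 0.6]
finger_gap: -0.4
```

Run:
```python
from h import *
p,T=tool(); f=w2f(p)[0]; hd=np.degrees(np.arctan2(T[1,1],T[0,1]))-YAW; print(p,f,sensors.sense()["ft_force"],hd)
t=np.r_[f2w(-115,-60),222]; print(t,T.T@(t-p))
s=snapshot("scene"); np.savez("scene5.npz",**{k:np.array(v) for k,v in s.items()})
a=s["image"][100:220,255:405,::-1]; cv2.imwrite(f"pics/scene5.png",cv2.resize(a,None,fx=4.8,fy=4.8))
P=cloud(s); hsv=cv2.cvtColor(s["image"],cv2.COLOR_RGB2HSV)
box=np.zeros((400,640),bool);box[100:220,255:405]=1
red=box&((hsv[...,0]<6)|(hsv[...,0]>174))&(hsv[...,1]>180)&(hsv[...,2]>120)&(P[...,2]>140)
q=np.median(w2f(P[red]),0); print("pin",q,np.degrees(np.arctan2(q[1]-45,q[0]-30)))
```

```text
[674.40340142 -79.51219562 221.0993898 ] [115.46114182  80.98843067] [ 0.71071329 -0.7816894   0.58388028] -7.341252498554352
[ 423.56948761 -179.87365811  222.        ] [  -0.68374498 -210.55715528  169.28113723]
pin [113.00537198  40.38613894] -3.181517099039394
```

View pics/scene5.png

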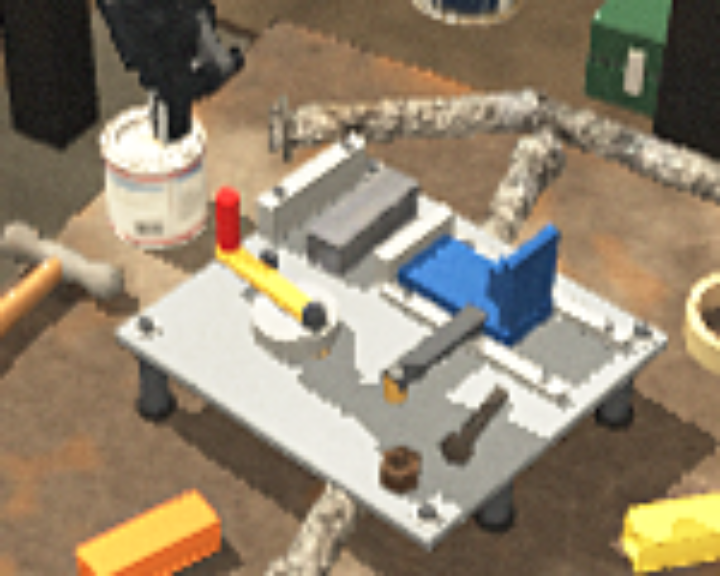

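The cam stands at about −3°, against its stop. The pin is at (228,215) in the crop, and the slide has not moved. Next I go behind the blue plate at height.

>>> drive_tool --moves '[0, -2.1, 1.69, 0, 0, 0, 0, -2.1, 1.69, 0, 0, 0, 0, -2.1, 1.69, 0, 0, 0, 0, -2.1, 1.69, 0, 0, 0, 0, -2.1, 1.69, 0, 0, 0, 0, -2.1, 1.69, 0, 0, 0, 0, -2.1, 1.69, 0, 0, 0, 0, -2.1, 1.69, 0, 0, 0, 0, -2.1, 1.69, 0, 0, 0, 0, -2.1, 1.69, 0, 0, 0, 0, 0, 0, -7, 0, 0, 0, 0, 0, 0, 0, 0, 0, 0, 0, 0, 0, 0]'

```text
time: 11.32
tool_pos: [423.8, -178.6, 221.6]
tcp_rot: [70.9, 90.0, -29.8]
ft_force: [0.2, -0.1, 0.3]
finger_gap: -0.3
```

Run:
```python
from h import *
p,T=tool(); f=w2f(p)[0]; hd=np.degrees(np.arctan2(T[1,1],T[0,1]))-YAW; print(p,f,sensors.sense()["ft_force"],hd,T.round(3))
```

```text
[ 423.84738234 -178.56198705  221.60360222] [-114.94591172  -58.66030567] [ 0.16135763 -0.1216329   0.34639802] -1.018486008932948 [[ 0.001  0.983 -0.185]
 [-0.    -0.185 -0.983]
 [-1.     0.001  0.   ]]
```

>>> drive_tool --moves '[2.5, 0, 0, -1, 0, 0, 2.5, 0, 0, 0, 0, 0, 2.5, 0, 0.1, 0, 0, 0, 1.7, 0, 0, 0, 0, 0, 0.7, 0, 0, 0, 0, 0, 0, 0, 0, 0, 0, 0, 0, 0.8, 0, 0, 0, 0, 0, 0.8, 0, 0, 0, 0, 0, 0.8, 0, 0, 0, 0, 0, 0.4, 0, 0, 0, 0, 0, 0, 0, 0, 0, 0]'

```text
time: 12.23
tool_pos: [452.7, -184.7, 123.3]
tcp_rot: [73.3, 89.9, -26.1]
ft_force: [0.2, -0.0, -0.0]
finger_gap: -0.2
```

Run:
```python
from h import *
p,T=tool(); f=w2f(p)[0]; hd=np.degrees(np.arctan2(T[1,1],T[0,1]))-YAW; print(p,f,sensors.sense()["ft_force"],hd)
s=snapshot("scene")
a=s["image"][100:220,255:405,::-1]; cv2.imwrite(f"pics/scene6.png",cv2.resize(a,None,fx=4.8,fy=4.8))
```

```text
[ 452.74473405 -184.65394815  123.28453757] [-85.43626371 -59.82202846] [ 0.17372094 -0.00193891 -0.02888671] 0.27194355345261556
```

View pics/scene6.png

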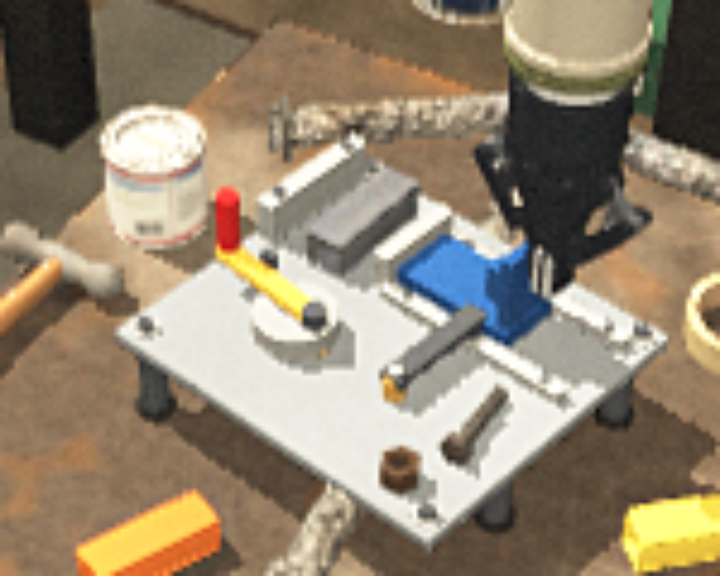

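The fingertip stands behind the blue plate (about (540,265) in the crop). Pushing gently.

>>> drive_tool --moves '[0, 0.2, 0, 0, 0, 0, 0, 0.2, 0, 0, 0, 0, 0, 0.2, 0, 0, 0, 0, 0, 0.2, 0, 0, 0, 0, 0, 0.2, 0, 0, 0, 0, 0, 0.2, 0, 0, 0, 0, 0, 0.2, 0, 0, 0, 0, 0, 0, 0, 0, 0, 0]'

```text
time: 12.95
tool_pos: [465.4, -186.5, 122.3]
tcp_rot: [86.5, 90.0, -12.9]
ft_force: [0.1, -0.8, 1.0]
finger_gap: 0.1
```

>>> drive_tool --moves '[0, 0.2, 0, 0, 0, 0, 0, 0.2, 0, 0, 0, 0, 0, 0.2, 0, 0, 0, 0, 0, 0.2, 0, 0, 0, 0, 0, 0.2, 0, 0, 0, 0, 0, 0.2, 0, 0, 0, 0, 0, 0.2, 0, 0, 0, 0, 0, 0.2, 0, 0, 0, 0, 0, 0.2, 0, 0, 0, 0, 0, 0.2, 0, 0, 0, 0, 0, 0, 0, 0, 0, 0]'

```text
time: 13.87
tool_pos: [485.0, -189.8, 122.2]
tcp_rot: [33.3, 90.0, -66.0]
ft_force: [-2.6, -0.6, 1.8]
finger_gap: 0.2
```

>>> drive_tool --moves '[0, 0.2, 0, 0, 0, 0, 0, 0.2, 0, 0, 0, 0, 0, 0.2, 0, 0, 0, 0, 0, 0.2, 0, 0, 0, 0, 0, 0.2, 0, 0, 0, 0, 0, 0.2, 0, 0, 0, 0, 0, 0.2, 0, 0, 0, 0, 0, 0, 0, 0, 0, 0]'

```text
time: 14.53
tool_pos: [498.7, -192.1, 122.2]
tcp_rot: [13.7, 90.0, -85.6]
ft_force: [-2.0, -0.9, 1.1]
finger_gap: -0.1
```

Run:
```python
from h import *
p,T=tool(); f=w2f(p)[0]; print(p,f,sensors.sense()["ft_force"])
s=snapshot("scene")
a=s["image"][100:220,255:405,::-1]; cv2.imwrite(f"pics/scene7.png",cv2.resize(a,None,fx=4.8,fy=4.8))
```

```text
[ 498.67810106 -192.09968936  122.21861141] [-38.90472483 -59.46264318] [-2.0211928  -0.89090253  1.11672092]
```

View pics/scene7.png

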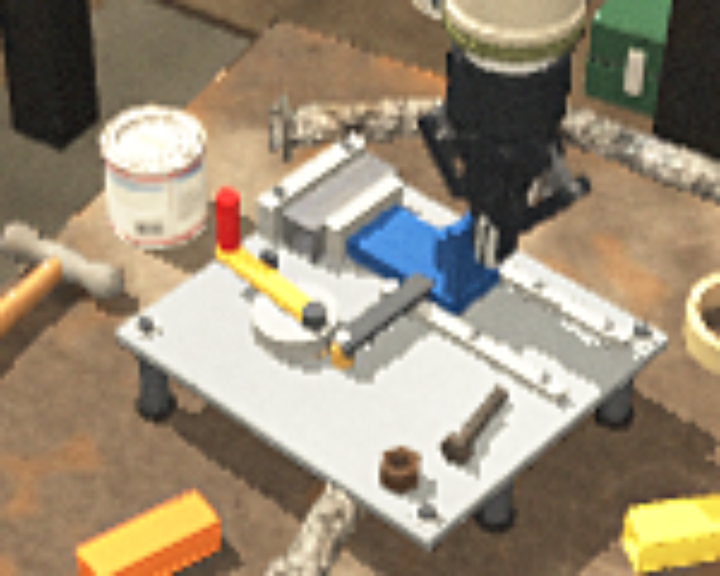

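The tube (about (335,205)) is now close to the fence, with a small gap left. I'll continue slowly.

>>> drive_tool --moves '[0, 0.1, 0, 0, 0, 0, 0, 0.1, 0, 0, 0, 0, 0, 0.1, 0, 0, 0, 0, 0, 0.1, 0, 0, 0, 0, 0, 0.1, 0, 0, 0, 0, 0, 0, 0, 0, 0, 0]'

```text
time: 15.08
tool_pos: [502.7, -192.8, 122.2]
tcp_rot: [-89.2, 89.9, 171.4]
ft_force: [-7.6, 0.1, 3.6]
finger_gap: -0.1
```

>>> drive_tool --moves '[0, 0.1, 0, 0, 0, 0, 0, 0.1, 0, 0, 0, 0, 0, 0.1, 0, 0, 0, 0, 0, 0, 0, 0, 0, 0]'

```text
time: 15.42
tool_pos: [502.8, -192.8, 122.2]
tcp_rot: [-92.5, 89.5, 168.2]
ft_force: [-26.0, 3.6, 17.0]
finger_gap: -0.2
```

It stalled at about 26 N along the slide. I'll back off and measure.

>>> drive_tool --moves '[0, -0.3, 0, 0, 0, 0, 0, -0.5, 0, 0, 0, 0, 0, -1, 0, 0, 0, 0, 0, -1.5, 0, 0, 0, 0, 0, -1.5, 0, 0, 0, 0, -2, 0, 0, 0, 0, 0, -3, 0, 0, 0, 0, 0, -3, 0, 0, 0, 0, 0, -2, 0, 0, 0, 0, 0, 0, -2, 0, 0, 0, 0, 0, -3, 0, 0, 0, 0, 0, -3, 0, 0, 0, 0, 0, -3, 0, 0, 0, 0, 0, 0, 0, 0, 0, 0]'

```text
time: 16.58
tool_pos: [347.5, -166.6, 222.0]
tcp_rot: [25.0, 90.0, -74.3]
ft_force: [0.5, 0.6, 0.0]
finger_gap: 0.3
```

Run:
```python
from h import *
p,T=tool(); print(p,w2f(p),sensors.sense()["ft_force"])
out=[]
for n in("top","scene"):
    s=snapshot(n); P=cloud(s); hsv=cv2.cvtColor(s["image"],cv2.COLOR_RGB2HSV)
    np.savez(f"{n}8.npz",**{k:np.array(v) for k,v in s.items()})
    x,y,w,h=(325,138,120,124) if n=="top" else (265,120,140,100)
    a=s["image"][y:y+h,x:x+w,::-1]; cv2.imwrite(f"pics/{n}8.png",cv2.resize(a,None,fx=4.8,fy=4.8,interpolation=cv2.INTER_CUBIC))
    box=np.zeros((400,640),bool);box[y:y+h,x:x+w]=1
    blue=box&(hsv[...,0]>100)&(hsv[...,0]<125)&(hsv[...,1]>150)
    for lo,hi in((95,130),(130,143),(143,156)):
        q=P[blue&(P[...,2]>lo)&(P[...,2]<hi)]; f=w2f(q); len(q) and print(n,lo,len(q),np.percentile(f,[3,50,97],axis=0).round(1).tolist())
    red=box&((hsv[...,0]<6)|(hsv[...,0]>174))&(hsv[...,1]>180)&(hsv[...,2]>120)&(P[...,2]>140)
    if red.any():
        q=np.median(w2f(P[red]),0); print("pin",q,np.degrees(np.arctan2(q[1]-45,q[0]-30)))
```

```text
[ 347.48026549 -166.63843918  222.01418491] [[-192.2311776  -59.7068276]] [0.46692891 0.60897709 0.01544769]
top 95 122 [[-20.3, -79.1], [7.0, -60.8], [64.0, -37.6]]
top 130 14 [[-20.8, -76.4], [-19.9, -48.5], [-15.0, -37.3]]
top 143 53 [[-20.4, -76.8], [-15.7, -55.4], [-10.7, -38.7]]
pin [112.40377972  38.01036639] -4.848323608574813
scene 95 140 [[-19.2, -79.9], [-15.1, -55.1], [61.9, -34.6]]
scene 130 29 [[-20.1, -79.8], [-17.7, -53.2], [-11.5, -36.5]]
scene 143 48 [[-20.0, -81.1], [-15.9, -57.0], [-8.5, -37.8]]
pin [111.60129242  40.36725822] -3.249359321387459
```

View pics/scene8.png

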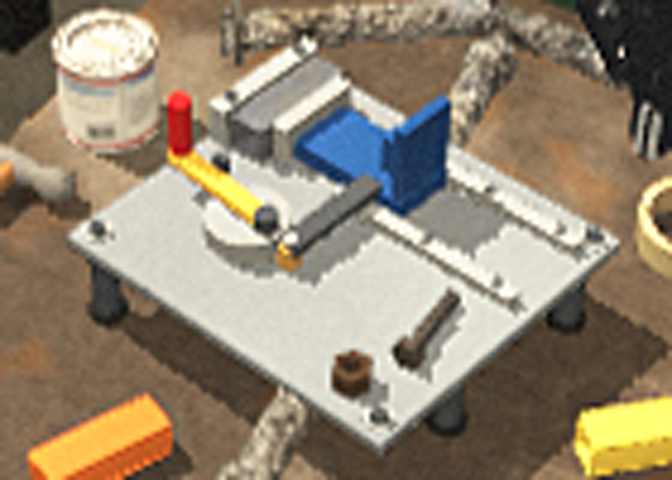

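View pics/top8.png

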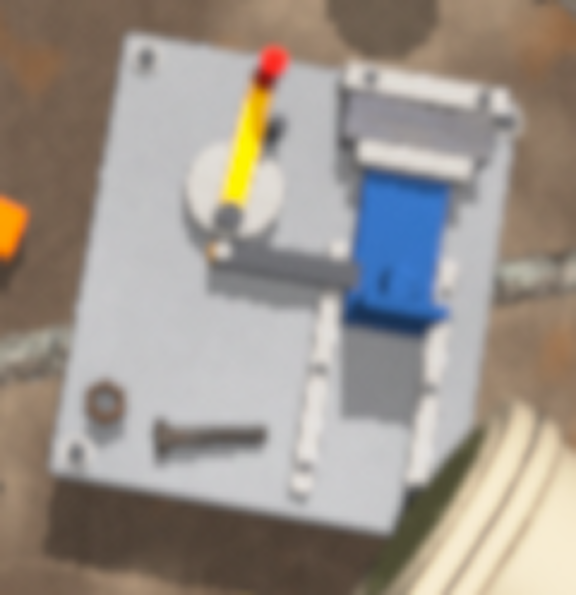

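Run:
```python
from h import *
for n in("top","scene"):
    s=dict(np.load(f"{n}8.npz")); g=cv2.cvtColor(s["image"],cv2.COLOR_RGB2GRAY); Rm=Rc(s)
    rv=cv2.Rodrigues(Rm.T)[0]; tv=-Rm.T@s["eye"]
    for yy in(-90,-75,-60,-45,-30):
        xs=np.arange(70,142,3); W=np.array([np.r_[f2w(x,yy),103.] for x in xs])
        uv=cv2.projectPoints(W,rv,tv,s["camera_matrix"],s["dist"])[0].astype(np.float32)
        print(n,yy,cv2.remap(g,uv[:,:,0],uv[:,:,1],cv2.INTER_LINEAR).ravel().tolist())
```

```text
top -90 [117, 119, 149, 186, 209, 215, 204, 180, 158, 149, 144, 141, 140, 141, 141, 141, 145, 164, 187, 201, 208, 204, 181, 149]
top -75 [82, 103, 145, 188, 211, 215, 201, 177, 158, 151, 147, 145, 140, 139, 137, 133, 137, 166, 200, 217, 219, 209, 184, 153]
top -60 [82, 105, 148, 189, 212, 216, 204, 181, 162, 154, 151, 147, 144, 144, 144, 142, 144, 168, 199, 217, 220, 215, 195, 166]
top -45 [83, 105, 148, 189, 212, 215, 200, 176, 159, 154, 151, 147, 144, 143, 144, 143, 148, 169, 200, 217, 219, 210, 188, 162]
top -30 [100, 109, 142, 180, 200, 204, 191, 171, 157, 151, 149, 148, 147, 146, 146, 144, 143, 153, 165, 166, 164, 171, 171, 152]
scene -90 [215, 186, 127, 126, 196, 242, 246, 244, 219, 179, 150, 155, 155, 153, 157, 158, 150, 124, 115, 179, 240, 249, 250, 232]
scene -75 [84, 98, 101, 121, 195, 244, 244, 244, 220, 182, 160, 160, 156, 152, 150, 154, 149, 122, 114, 180, 236, 246, 244, 231]
scene -60 [88, 108, 100, 113, 187, 238, 245, 247, 217, 181, 165, 164, 161, 157, 156, 158, 156, 135, 119, 179, 232, 243, 244, 234]
scene -45 [86, 107, 100, 118, 190, 236, 243, 239, 216, 183, 168, 165, 161, 159, 155, 157, 158, 142, 129, 184, 235, 248, 248, 235]
scene -30 [91, 112, 104, 133, 182, 197, 215, 187, 153, 164, 169, 161, 164, 160, 157, 159, 155, 124, 118, 154, 124, 108, 116, 162]
```

Jaw to fence reads 30 mm of tube at every y I sampled, with no gap line. The slide moved about 49 mm from where it started, and the cam is at −3 to −5°. Handing in.

```bash
python3 -c "
from h import *
print(r.hand_in())"
```

```text
the job is handed in; nothing more can be done
None
```

The job is handed in at about 17 s, and my last checks agree with a seated tube. The interface gives no verdict.

- **Cam:** I pushed the red pin clockwise with the shut fingertips until it stalled at about 13 N. The last pictures put it at −3° to −5°; the stop is at −4.6°.
- **Slide:** I then pushed the blue rear plate forward until it stalled. The axial force was about 26 N, about 31 N in all, which is close to the 35 N limit. The plate had moved about 49–50 mm, which fits home if it started at about 5–6 mm. I could not read the starting travel directly.
- **Tube:** About 30 mm separates jaw and fence at all five points sampled across the tube's width. No gap shows, and the edges look square to the slide.
- **Bystanders:** The nut and bolt look unmoved in the last pictures. I did not measure any of the bystanders, but the fingers went near nothing but the pin and the plate.
- **Disagreement:** The two cameras placed the pin and plate 1–3 mm apart, within the calibration error.

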